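# Weigh a microscope counterweight on the hook scale

## Robot

A 6-joint arm with a two-finger parallel gripper is mounted at the origin on the work surface. World frame = base frame: x ahead of the robot, y to its left, z up, the work surface at z = 0. Lengths are in mm, angles in rad, forces in N, time in s.
With the tool pointing down it reaches from about 275 to 1000 mm from the base axis. Payload 8.4 kg.
Tool frame: the origin (TCP) lies on the centre line of the jaws, within the pads' length; the fingertips stand 25 mm ahead of it and the grasp point (between the pads) lies 6 mm ahead of it; z points along the fingers, x is the direction in which the jaws open and shut, and the axes are right-handed (so a half turn about z gives the same grasp; the last joint's range is limited). The gripper opens to 85 mm and grips with 20 to 120 N. Pads are 22 mm wide; open, the fingers measure 114 mm over their backs; the gripper's body (76 mm by 85 mm) begins 54 mm behind the grasp point. The pads swing forward as they close: fully open they stand 13 mm farther back than shut.
Start: joints at [1.216, 0.353, 1.633, -0, 1.155, -0.002], TCP at [215.953, 586.509, 256.281] pointing down, gripper open.
Joint ranges: [-2.63, 2.63], [-0.92, 2.1], [0.06, 2.66], [-1.3, 4.44], [0, 2.69], [-3.02, 3.02]. Speed limits (rad/s): [2.22, 2.22, 2.79, 3.14, 3.14, 3.14].

## Interface

Orientations are given as [roll, pitch, yaw] about the fixed x, y, z axes, in that order (R = Rz(yaw) Ry(pitch) Rx(roll)).
In Python, from rig import r gives the robot as it stands. The module is installed in compiled form; this text tells all that it offers.
- The arm moves only by the tool jog_arm, never from a script. Its argument "deltas" is a list of rows, each an object with "gripper": the gripper command: -1 is fully open, 1 is shut, values between are in proportion; "translation": the shift along the world's x, y, z in units of 10 cm (1.0 is 10 cm), a list of three; "dr": the turn, a rotation vector about the world's x, y, z in units of pi/2 rad (1.0 is pi/2 rad), a list of three. In form: [{"gripper": gripper, "translation": [x, y, z], "dr": [wx, wy, wz]}, ...]. A call has 1 to 12 rows; each row shifts and turns the commanded pose from where the row before left it; what a row does not reach is not made up. A row lasts 1/12 s, in which the tool goes at most 41.7 mm and 7.16 degrees, less where a joint would pass 70% of its speed; a pose out of reach is approached as far as the arm can. A call with a number of a shift or a turn outside -1 to 1 is refused whole. A call with a gripper value outside its range is refused whole. The fingers move at their own pace and stop on an object; "squeeze" is the grip in N (left out, the last holds). Time passes only in rows, so rows that do not move let the fingers close. It gives the time, the measured TCP pose, the force and the opening at its end, in the units of the state.
- r.sense(): the state, without advancing time (a new reading comes with each control period).
- r.grab_frame(name): name is "side" or "top" or "wrist"; returns the picture (384x512x3 uint8, blue, green, red); there is no depth.
- r.calibration(name): a dict with "mtx" (3x3 intrinsics, pixels), "world_from_camera" (4x4, takes a point from camera to world coordinates). Camera axes: x right, y down, z forward; pixel columns grow to the right and rows downward; lengths in mm; the calibration is good to about 2 mm. A picture is of the moment at which its call begins: read the wrist's pose just before it. calibration takes no time and is no camera call; for the wrist camera it gives the pose at the moment of the call.
- r.sign_off(): hands the job in, once; it reports no verdict.
The state is a dict: "clock": time; "qpos": joint angles; "qvel": joint speeds; "joint_efforts": joint torques, N m; "eef_pos": TCP position; "tcp_rot": TCP orientation; "contact_force": force on the tool from outside, world axes, zero at the start; "wrist_torque": the same for the moment, N m; "opening": opening from 0.0 (shut) to 1.0 (fully open).
Only numpy, scipy, OpenCV 4.12 (cv2) and the standard library are available. Lean on these libraries where they do the work, as an engineer would, in place of code of your own. Each camera call takes 0.05 s, during which the arm holds its last target. There are 200 camera calls.

## Task

Weigh the steel counterweight: hang it by its eye in the V of the hook scale, let go, and leave it hanging free until it has come to rest and stayed still for two seconds. Then lift it off the hook without dragging on it and stand it upright in the aluminium tray. Lower it onto the hook softly and let go only when the hook carries about its whole weight and no more, so that the hook does not jump: the scale must never be loaded with more than 8 N, the hook must not be knocked or pulled, and the other things on the bench stay where they are.

Things in the scene. Friction and masses are not known exactly. Their poses are not given: they have to be found in the camera images.
- counterweight_mid (a point): Centre of the loose steel counterweight (136 mm tall, 0.3 to 0.5 kg, varies), 68 mm above its underside. z up, x = through the eye; the same either way round. Round puck below (52 mm diameter, 30 mm high), on it a stirrup 6 mm thick in x, 40 mm wide in y, round an open window (the eye), on top a flat grip tab. Stands upright on the bench at the start.
- counterweight_eye (a point): Top of the counterweight's eye (20 mm above its centre, 88 mm above its underside): the apex underneath the eye's roof, an inverted V with 30 degree slopes that rests on the hook. The window is 28 mm wide in y, from the puck's top (58 mm below this point) to here, 50 mm tall at its sides.
- counterweight_tab (a point): Where to grip the counterweight: middle of the tab's free part, 120 mm above its underside, 52 mm above its centre and 32 mm above the eye's apex. The tab is 24 mm wide in y, 10 mm thick in x and runs from 92 to 136 mm above the underside. The eye below it must stay free for the hook.
- scale: Hook scale, fixed. Origin on the bench below the valley of the hook. Own -x: the way the hook points, towards the robot and to its right; +x to the column; z up. White base slab 105 mm wide, 16 mm high, from x -32 to 168 mm; aluminium column 44 mm wide, front face at x 110 mm, 230 mm high; low white display box on the slab, 90 mm wide, x 55 to 101 mm, top at 38 mm. Clamp block with the hook bar on the column's front.
- hook_seat (a point): Point fixed on the scale, 183.5 mm above its origin: where the eye's apex meets the unloaded hook in its V if the hook's clamp is at mid height. The clamp was left anywhere from 11 mm below to 11 mm above that; this is not measured, find it by feel or eye. Pass the eye over the hook's tip level towards the column with its apex about 32 mm above this point, then lower it into the V.
- hook (a joint): How far the sprung hook is pushed down, m (about 0 unloaded). 2000 N/m, lightly damped, bounces about a second; sags 1.5 to 2.5 mm under the counterweight; 8 N is 4 mm. Steel bar 6 mm thick: level (centre line 10 mm above hook_seat at mid height) from the column, then a V 32 mm long, 19 mm deep, sides at 50 degrees, its far side ending in the free tip, top 14 mm above hook_seat.
- tray: Fixed open aluminium tray, 120 x 120 mm outside, 14 mm high, walls and floor 4 to 5 mm thick. Origin at the centre of its underside, z up. The counterweight is stood on its floor, anywhere inside the rim.
- jar: Bystander: small glass jar with white cap, 48 mm in diameter, 62 mm high, on the bench. Origin at the centre of its underside.
- slide_box: Bystander: grey plastic slide box, 85 x 95 x 34 mm. Origin at the centre of its underside.
- lens: Bystander: dark steel objective lens standing upright, 33 mm in diameter, 46 mm high. Origin at the centre of its underside.
There are look-alikes about, which are no part of the job. Several things look just like the part that bears counterweight_mid: the one meant starts nearest to the robot's base.

How it is judged:
By the outcome, as a careful person would: the job done as asked, in the order asked, and still so for the second after the job is handed in, with the robot touching nothing.
It also fails if it takes over 72 s, if anything falls off the work surface, if the arm or the gripper's body presses on something with over 40 N, if the wrist force passes 120 N, or if a joint passes its speed limit or range.

## Working session

There is one attempt and no reset: what is moved stays moved. The work goes in short steps, Python scripts to look and compute and a tool call to move; the robot and the scene stay as the last step left them, time stands still between calls to the robot, and variables do not carry over. Pictures are saved under pics/ and viewed, about 8 in all and at most 12, crops included, and the job is handed in when it is done.

Besides the shell and the picture viewer there is one more tool, called after ">>>" as name(argument=value, ...), one argument or row to a line, values as JSON. jog_arm: Moves the arm, as the interface text tells. Shifts and turns lie within -1 to 1; 1 stands for 10 cm of shift or pi/2 rad of turn. Its arguments: {"type":"object","properties":{"deltas":{"type":"array"},"squeeze":{"type":"number"}},"required":["deltas"]}

```bash
mkdir -p pics; cat > h.py <<'E'
import numpy as np,cv2,os
from rig import r
def snap(name,fn,crop=None,scale=1):
    im=r.grab_frame(name); cv2.imwrite('pics/raw_'+fn,im)
    if crop: x0,y0,x1,y1=crop; im=im[y0:y1,x0:x1]
    im=cv2.resize(im,None,fx=scale,fy=scale,interpolation=cv2.INTER_CUBIC)
    cv2.imwrite('pics/'+fn,im)
def cropf(fn,out,crop,scale):
    im=cv2.imread('pics/raw_'+fn); x0,y0,x1,y1=crop
    cv2.imwrite('pics/'+out,cv2.resize(im[y0:y1,x0:x1],None,fx=scale,fy=scale,interpolation=cv2.INTER_CUBIC))
def ray(c,u,v):
    T=np.array(c['world_from_camera']);K=np.array(c['mtx'])
    d=T[:3,:3]@np.linalg.solve(K,[u,v,1.]);return T[:3,3],d/np.linalg.norm(d)
def atz(c,u,v,z):
    o,d=ray(c,u,v);return o+d*(z-o[2])/d[2]
def proj(c,p):
    T=np.array(c['world_from_camera']);K=np.array(c['mtx'])
    q=K@(T[:3,:3].T@(np.array(p,float)-T[:3,3]));return q[:2]/q[2]
E
python3 - <<'E'
from h import *
s=r.sense(); print(s)
a=[]
for n in('top','side'):
    c=r.calibration(n);print(n,np.round(c['mtx'],1).tolist(),np.round(c['world_from_camera'],3).tolist())
    snap(n,n+'1.png',None,1.5)
E
```

```text
{'clock': 0.0, 'qpos': array([ 1.21558339e+00,  3.53639548e-01,  1.63414717e+00, -4.42327613e-05,
        1.15519805e+00, -2.39681721e-03]), 'qvel': array([0.0012002 , 0.00198613, 0.00169736, 0.00014274, 0.00032349,
       0.00190099]), 'joint_efforts': array([ 2.00885210e-03, -6.05253267e+01, -3.42074203e+01,  7.54795565e-05,
        9.28479829e-03,  7.20479829e-05]), 'eef_pos': array([215.81803528, 586.07832307, 255.56144984]), 'tcp_rot': array([3.14155555e+00, 1.39221643e-03, 1.21799807e+00]), 'contact_force': array([0.00686189, 0.60300063, 0.86361588]), 'wrist_torque': array([0.00420801, 0.03060109, 0.00132825]), 'opening': 0.9937923311219302}
top [[386.0, 0.0, 257.1], [0.0, 386.0, 196.3], [0.0, 0.0, 1.0]] [[0.029, -0.999, 0.041, 490.454], [-0.999, -0.03, -0.023, -52.097], [0.024, -0.04, -0.999, 993.794], [0.0, 0.0, 0.0, 1.0]]
side [[437.2, 0.0, 257.3], [0.0, 437.2, 191.4], [0.0, 0.0, 1.0]] [[-0.998, -0.037, 0.041, 491.605], [-0.055, 0.639, -0.767, 718.877], [0.002, -0.768, -0.64, 763.329], [0.0, 0.0, 0.0, 1.0]]
```

View pics/top1.png

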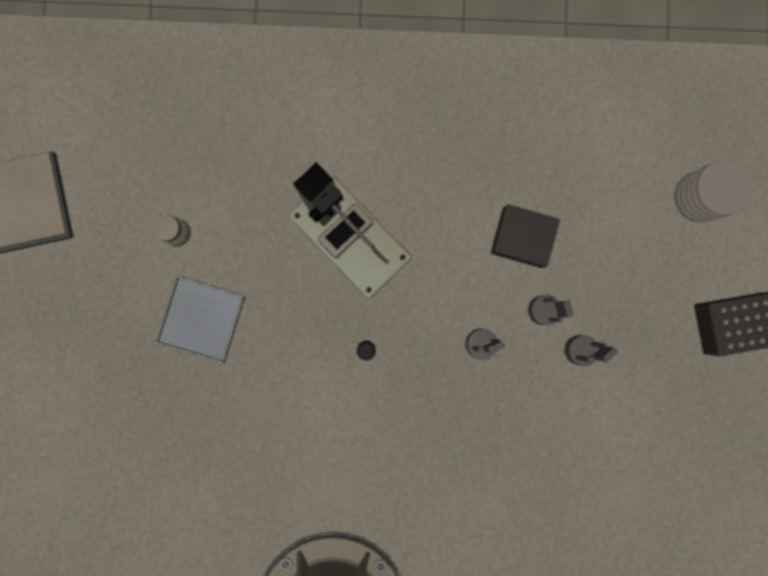

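View pics/side1.png

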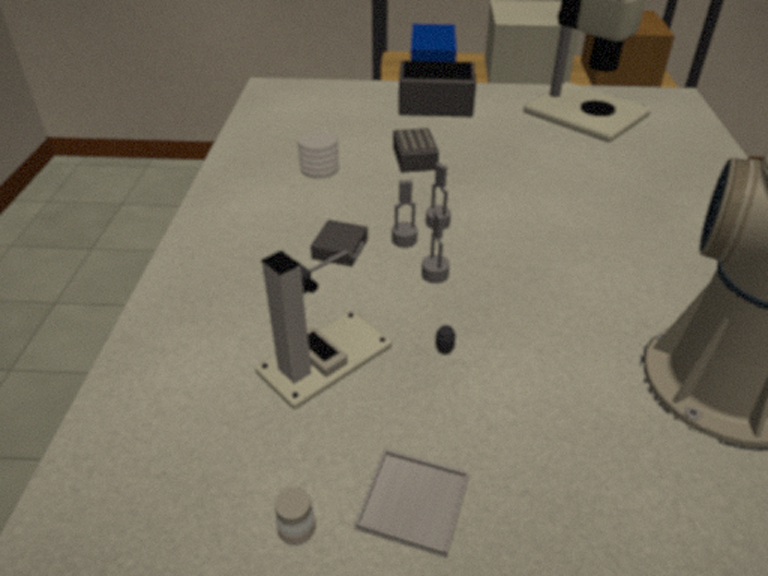

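The top view shows three counterweights, with pucks at (483,345), (546,310) and (583,350). The scale's hook tip is near (387,261), the tray is centred at (201,319), the lens is at (366,350) and the jar at (172,230). I'll work out the positions from these and enlarge the crops.

```bash
python3 - <<'E'
from h import *
c=r.calibration('top'); s=r.calibration('side')
f=lambda u,v,z:np.round(atz(c,u/1.5,v/1.5,z),0)
for n,u,v,z in [('A',482,345,30),('B',545,310,30),('C',582,350,30),('tipslab',411,257,16),('slabfront',370,297,16),('slabl',290,214,16),('hooktip',388,262,197),('hookroot',340,208,193),('lens',366,351,46),('jar',170,229,62),('slidebox',526,236,34)]:
    print(n,f(u,v,z))
print('tray',[f(u,v,14) for u,v in((180,277),(244,295),(224,360),(158,341))])
g=lambda u,v,z:np.round(atz(s,u/1.5,v/1.5,z),0)
print('side pucks',g(435,264,30),g(404,229,30),g(438,212,30))
cropf('top1.png','a.png',(300,180,430,255),6)
cropf('top1.png','b.png',(180,95,290,205),5)
cropf('side1.png','d.png',(160,150,320,280),5)
E
```

```text
A [ 450. -237.   30.]
B [ 511. -342.   30.]
C [ 446. -405.   30.]
tipslab [ 595. -115.   16.]
slabfront [525. -48.  16.]
slabl [662.  92.  16.]
hooktip [568. -72. 197.]
hookroot [641.  -3. 193.]
lens [436. -44.  46.]
jar [623. 276.  62.]
slidebox [ 634. -306.   34.]
tray [array([549., 272.,  14.]), array([522., 164.,  14.]), array([412., 193.,  14.]), array([441., 304.,  14.])]
side pucks [ 453. -230.   30.] [ 513. -338.   30.] [ 447. -402.   30.]
```

View pics/a.png

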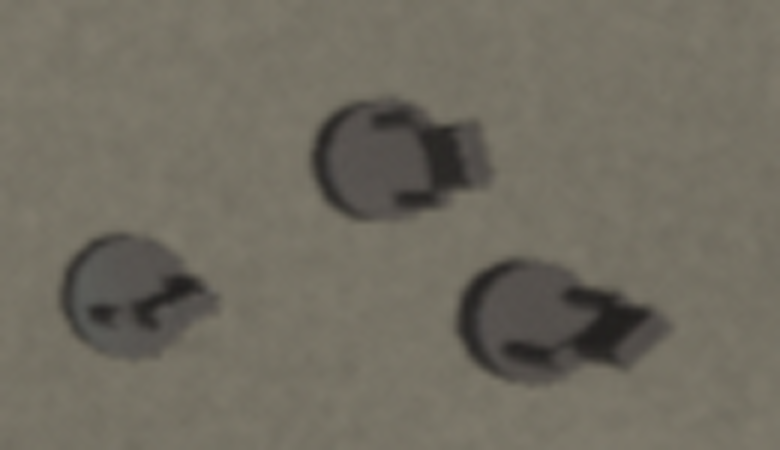

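View pics/b.png

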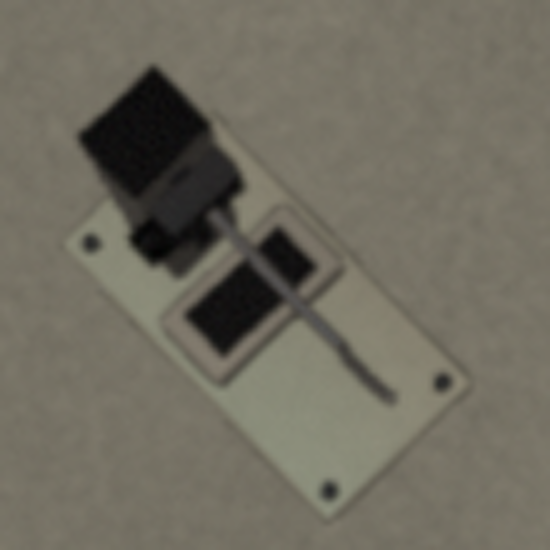

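Counterweight A, at about (450,-235), is clearly the nearest, so it is the one meant. Its stirrup looks thin along the line from (103,313) to (185,288) in the crop. The hook bar runs from (215,215) to its tip at (392,402).

```bash
python3 - <<'E'
from h import *
c=r.calibration('top'); s=r.calibration('side')
f=lambda x,y,z:np.round(atz(c,(x+.5)/5-.5+180,(y+.5)/5-.5+95,z),1)[:2]
A,B,C=f(468,381,16),f(330,520,16),f(65,243,16)
print(A,B,C)
w=(A-B);l=(C-B);print(np.linalg.norm(w),np.linalg.norm(l),np.degrees(np.arctan2(w[0],-w[1])),np.degrees(np.arctan2(l[1],l[0])))
h1,h2=f(443,382,16),f(330,490,16);print('holes',h1,h2,np.degrees(np.arctan2(*(h1-h2)[[0,1]]*[1,-1])))
for z in(185,195,205): print(z,'hook',f(218,215,z),f(345,350,z),f(392,400,z))
print('column top corners',f(153,66,230),f(80,136,230),f(212,125,230),f(135,195,230))
E
```

```text
[ 596.2 -113.3] [523.4 -45.2] [660.1  93.5]
99.68675940163774 194.74234259657044 46.91050639900303 45.416084039968894
holes [ 595.3 -100.5] [538.6 -44.7] 45.4583564580004
185 hook [644.8   4.6] [589.4 -50.6] [568.9 -70.9]
195 hook [642.8   3.9] [588.1 -50.6] [567.9 -70.7]
205 hook [640.9   3.2] [586.9 -50.6] [567.  -70.5]
column top corners [695.1  29.2] [666.   57.2] [672.2   5. ] [643.1  34.6]
```

View pics/d.png

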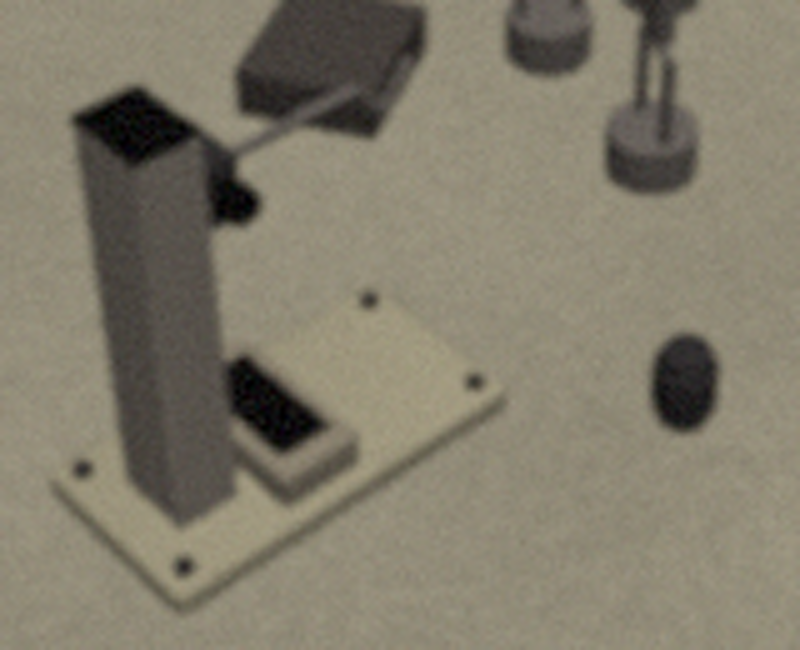

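>>> jog_arm(
  deltas=[
    {"gripper": -1, "translation": [0.1, -0.4, 0.05], "dr": [0, 0, 0]},
    {"gripper": -1, "translation": [0.1, -0.4, 0.05], "dr": [0, 0, 0]},
    {"gripper": -1, "translation": [0.1, -0.4, 0.05], "dr": [0, 0, 0]},
    {"gripper": -1, "translation": [0.1, -0.4, 0.05], "dr": [0, 0, 0]},
    {"gripper": -1, "translation": [0.1, -0.4, 0.05], "dr": [0, 0, 0]},
    {"gripper": -1, "translation": [0.1, -0.4, 0.05], "dr": [0, 0, 0]},
    {"gripper": -1, "translation": [0.1, -0.4, 0.05], "dr": [0, 0, 0]},
    {"gripper": -1, "translation": [0.1, -0.4, 0.05], "dr": [0, 0, 0]},
    {"gripper": -1, "translation": [0.1, -0.4, 0], "dr": [0, 0, 0]},
    {"gripper": -1, "translation": [0.1, -0.4, 0], "dr": [0, 0, 0]},
    {"gripper": -1, "translation": [0.1, -0.4, 0], "dr": [0, 0, 0]},
    {"gripper": -1, "translation": [0.1, -0.4, 0], "dr": [0, 0, 0]},
  ],
)

```text
clock: 1.1
eef_pos: [335.6, 104.6, 296.4]
tcp_rot: [3.141, -0.0, 1.219]
contact_force: [1.1, 0.4, -0.6]
opening: 1.001
```

The hook axis has a yaw of about 45.5°, with the valley near (581,-58). A's eye axis is at roughly 20°. I'll move above A and check with the wrist camera.

>>> jog_arm(
  deltas=[
    {"gripper": -1, "translation": [0.1, -0.3, 0], "dr": [0, 0, 0]},
    {"gripper": -1, "translation": [0.1, -0.3, 0], "dr": [0, 0, 0]},
    {"gripper": -1, "translation": [0.1, -0.3, 0], "dr": [0, 0, 0]},
    {"gripper": -1, "translation": [0.1, -0.3, 0], "dr": [0, 0, 0]},
    {"gripper": -1, "translation": [0.1, -0.3, 0], "dr": [0, 0, 0]},
    {"gripper": -1, "translation": [0.1, -0.3, 0], "dr": [0, 0, 0]},
    {"gripper": -1, "translation": [0.1, -0.3, 0], "dr": [0, 0, 0]},
    {"gripper": -1, "translation": [0.1, -0.3, 0], "dr": [0, 0, 0]},
    {"gripper": -1, "translation": [0.1, -0.3, 0], "dr": [0, 0, 0]},
    {"gripper": -1, "translation": [0.1, -0.3, 0], "dr": [0, 0, 0]},
    {"gripper": -1, "translation": [0, 0, 0], "dr": [0, 0, 0]},
    {"gripper": -1, "translation": [0, 0, 0], "dr": [0, 0, 0]},
  ],
)

```text
clock: 2.1
eef_pos: [435.8, -194.6, 295.7]
tcp_rot: [-3.14, -0.0, 1.216]
contact_force: [-0.0, 1.5, 0.5]
opening: 1.001
```

```bash
python3 - <<'E'
from h import *
s=r.sense();print(s['eef_pos'],s['tcp_rot'],s['contact_force'],s['qpos'])
c=r.calibration('wrist');np.save('w1.npy',np.vstack([np.array(c['world_from_camera'])[:3],np.c_[np.array(c['mtx']),[0,0,0]]]))
print(np.round(c['mtx'],1).tolist(),np.round(c['world_from_camera'],3).tolist())
snap('wrist','w1.png',None,1.5)
print(proj(c,[451,-234,136])*1.5)
E
```

```text
[ 435.84665394 -194.56610227  295.722943  ] [-3.14038805e+00 -1.60508902e-04  1.21550907e+00] [-0.04426231  1.47472402  0.45131791] [-4.23059041e-01  8.01110301e-02  1.89180413e+00  8.52944021e-05
  1.17089020e+00 -1.63860146e+00]
[[291.1, 0.0, 255.7], [0.0, 291.1, 198.2], [0.0, 0.0, 1.0]] [[0.348, 0.887, 0.305, 356.45], [0.938, -0.329, -0.113, -166.09], [-0.0, 0.325, -0.946, 412.832], [0.0, 0.0, 0.0, 1.0]]
[338.63649264 320.94643597]
```

View pics/w1.png

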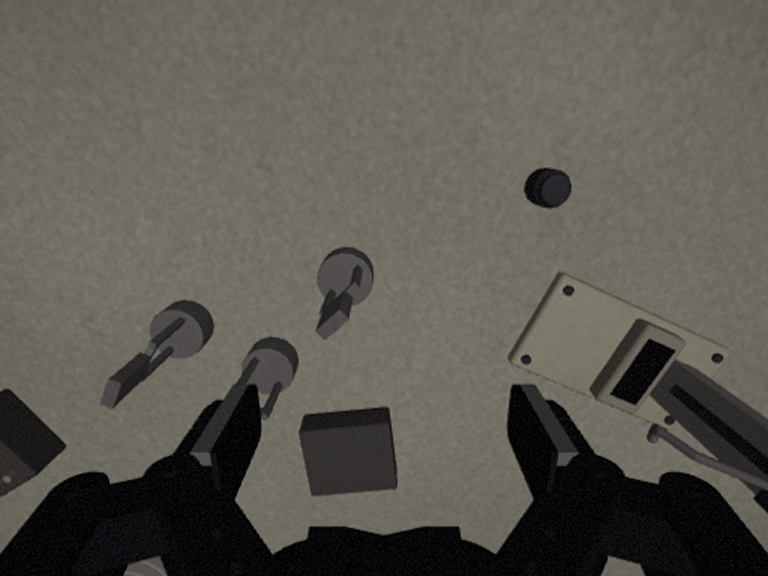

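The wrist view shows A's puck at (345,275) and its tab near (330,322). The hook tip is at (655,433). I'll enlarge A.

```bash
python3 -c "
from h import *
cropf('w1.png','w1a.png',(195,155,265,235),8)"
```

```text
(no output)
```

View pics/w1a.png

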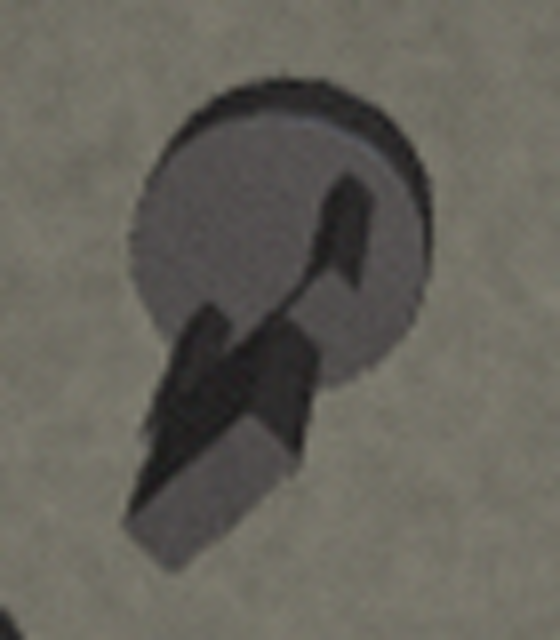

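```bash
python3 - <<'E'
from h import *
M=np.load('w1.npy');c={'world_from_camera':np.vstack([M[:3],[0,0,0,1]]),'mtx':M[3:,:3]}
f=lambda x,y,z:atz(c,(x+.5)/8-.5+195,(y+.5)/8-.5+155,z)[:2]
P=np.array([f(*p,136) for p in((125,520),(172,572),(297,465),(250,415))]);print(P.round(1),P.mean(0))
for i in range(4):
    d=P[(i+1)%4]-P[i];print(np.linalg.norm(d).round(1),np.degrees(np.arctan2(d[1],d[0])).round(1))
print('puck',f(276,253,30))
g=lambda x,y,z:atz(c,x/1.5,y/1.5,z)[:2].round(1)
print('hook tip', [g(653,433,z) for z in(185,195,205)])
print('slab',g(563,273,16),g(511,362,16),g(568,290,16),g(526,359,16),g(717,358,16),g(669,420,16))
E
```

```text
[[ 451.2 -251.4]
 [ 460.  -248.6]
 [ 451.8 -227.8]
 [ 443.4 -230.8]] [ 451.60531545 -239.6539921 ]
9.3 17.7
22.4 111.6
8.9 -160.1
22.0 -69.3
puck [ 450.78085334 -240.19110003]
hook tip [array([570.8, -68.2]), array([561.4, -72.5]), array([552. , -76.8])]
slab [520.4 -46.6] [ 594.1 -116.8] [538.7 -45.9] [ 596.1 -101.7] [662.   79.2] [719.2  22.9]
```

A's tab is at (451.6,-239.6) and its wide axis is at 110.5°. I'll grip across the wide axis so the fingers stay clear of the hook bar.

>>> jog_arm(
  deltas=[
    {"gripper": -1, "translation": [0.03, -0.09, 0], "dr": [0, 0, 0.076]},
    {"gripper": -1, "translation": [0.03, -0.09, 0], "dr": [0, 0, 0.076]},
    {"gripper": -1, "translation": [0.03, -0.09, 0], "dr": [0, 0, 0.076]},
    {"gripper": -1, "translation": [0.03, -0.09, -0.1], "dr": [0, 0, 0.076]},
    {"gripper": -1, "translation": [0.038, -0.09, -0.2], "dr": [0, 0, 0.076]},
    {"gripper": -1, "translation": [0, 0, -0.3], "dr": [0, 0, 0.075]},
    {"gripper": -1, "translation": [0, 0, -0.3], "dr": [0, 0, 0]},
    {"gripper": -1, "translation": [0, 0, -0.3], "dr": [0, 0, 0]},
    {"gripper": -1, "translation": [0, 0, -0.25], "dr": [0, 0, 0]},
    {"gripper": -1, "translation": [0, 0, -0.15], "dr": [0, 0, 0]},
    {"gripper": -1, "translation": [0, 0, -0.075], "dr": [0, 0, 0]},
    {"gripper": -1, "translation": [0, 0, 0], "dr": [0, 0, 0]},
  ],
)

```text
clock: 3.15
eef_pos: [450.7, -237.0, 127.5]
tcp_rot: [-3.14, -0.002, 1.934]
contact_force: [-0.6, 0.2, -0.1]
opening: 0.997
```

>>> jog_arm(
  deltas=[
    {"gripper": 0.2, "translation": [0, 0, 0], "dr": [0, 0, 0]},
    {"gripper": 0.3, "translation": [0, 0, 0], "dr": [0, 0, 0]},
    {"gripper": 0.35, "translation": [0, 0, 0], "dr": [0, 0, 0]},
    {"gripper": 0.4, "translation": [0, 0, 0], "dr": [0, 0, 0]},
    {"gripper": 0.5, "translation": [0, 0, 0], "dr": [0, 0, 0]},
    {"gripper": 1, "translation": [0, 0, 0], "dr": [0, 0, 0]},
    {"gripper": 1, "translation": [0, 0, 0], "dr": [0, 0, 0]},
    {"gripper": 1, "translation": [0, 0, 0], "dr": [0, 0, 0]},
    {"gripper": 1, "translation": [0, 0, 0], "dr": [0, 0, 0]},
    {"gripper": 1, "translation": [0, 0, 0], "dr": [0, 0, 0]},
  ],
  squeeze=30,
)

```text
clock: 3.98
eef_pos: [452.3, -238.9, 129.6]
tcp_rot: [3.141, 0.001, 1.933]
contact_force: [-0.9, 0.6, 7.0]
opening: 0.279
```

```bash
python3 - <<'E'
from h import *
s=r.sense();print(s['clock'],s['eef_pos'],s['tcp_rot'],s['contact_force'],s['wrist_torque'],s['opening'])
E
```

```text
3.9833 [ 452.33876323 -238.94477649  129.55846816] [3.14064402e+00 1.26048180e-03 1.93269410e+00] [-0.90532006  0.6376988   6.95573331] [ 0.03014984  0.15725568 -0.02222965] 0.27925147163493624
```

Gripped: the opening is 23.7 mm, which matches the tab's width. Next I'll lift it and move to the pre-hook point, turning to line up with the hook.

>>> jog_arm(
  deltas=[
    {"gripper": 1, "translation": [0, 0, 0.05], "dr": [0, 0, 0]},
    {"gripper": 1, "translation": [0, 0, 0.15], "dr": [0, 0, 0]},
    {"gripper": 1, "translation": [0, 0, 0.25], "dr": [0, 0, 0]},
    {"gripper": 1, "translation": [0, 0, 0.25], "dr": [0, 0, 0]},
    {"gripper": 1, "translation": [0, 0, 0.25], "dr": [0, 0, 0.02]},
    {"gripper": 1, "translation": [0, 0, 0.2], "dr": [0, 0, 0.05]},
    {"gripper": 1, "translation": [0, 0, 0.13], "dr": [0, 0, 0.05]},
    {"gripper": 1, "translation": [0, 0, 0.03], "dr": [0, 0, 0.05]},
    {"gripper": 1, "translation": [0, 0, 0], "dr": [0, 0, 0.05]},
    {"gripper": 1, "translation": [0, 0, 0], "dr": [0, 0, 0.055]},
    {"gripper": 1, "translation": [0, 0, 0], "dr": [0, 0, 0]},
    {"gripper": 1, "translation": [0, 0, 0], "dr": [0, 0, 0]},
  ],
  squeeze=40,
)

```text
clock: 4.98
eef_pos: [451.3, -238.2, 259.4]
tcp_rot: [-3.141, -0.001, 2.362]
contact_force: [0.9, 0.6, -3.5]
opening: 0.27
```

>>> jog_arm(
  deltas=[
    {"gripper": 1, "translation": [0.03, 0.05, 0], "dr": [0, 0, 0]},
    {"gripper": 1, "translation": [0.08, 0.14, 0], "dr": [0, 0, 0]},
    {"gripper": 1, "translation": [0.1, 0.18, 0], "dr": [0, 0, 0]},
    {"gripper": 1, "translation": [0.12, 0.2, 0], "dr": [0, 0, 0]},
    {"gripper": 1, "translation": [0.12, 0.2, 0], "dr": [0, 0, 0]},
    {"gripper": 1, "translation": [0.12, 0.2, 0], "dr": [0, 0, 0]},
    {"gripper": 1, "translation": [0.09, 0.15, 0], "dr": [0, 0, 0]},
    {"gripper": 1, "translation": [0.06, 0.12, 0], "dr": [0, 0, 0]},
    {"gripper": 1, "translation": [0, 0, 0], "dr": [0, 0, 0]},
    {"gripper": 1, "translation": [0, 0, 0], "dr": [0, 0, 0]},
    {"gripper": 1, "translation": [0, 0, 0], "dr": [0, 0, 0]},
  ],
)

```text
clock: 5.9
eef_pos: [523.4, -114.7, 259.6]
tcp_rot: [-3.141, -0.0, 2.364]
contact_force: [0.4, 0.5, -3.7]
opening: 0.269
```

```bash
python3 - <<'E'
from h import *
for i in range(1):
    s=r.sense();print(s['clock'],s['eef_pos'],s['tcp_rot'],s['contact_force'],s['wrist_torque'],s['opening'])
c=r.calibration('wrist');np.save('w2.npy',np.vstack([np.array(c['world_from_camera'])[:3],np.c_[np.array(c['mtx']),[0,0,0]]]))
snap('wrist','w2.png',None,1.5); snap('side','s2.png',(150,110,310,230),5)
E
```

```text
5.9 [ 523.3712516  -114.65032541  259.57108457] [-3.14095442e+00 -3.89881485e-04  2.36427162e+00] [ 0.42702926  0.4896879  -3.678142  ] [-0.03180342 -0.01384395  0.02123954] 0.2685133992649287
```

View pics/w2.png

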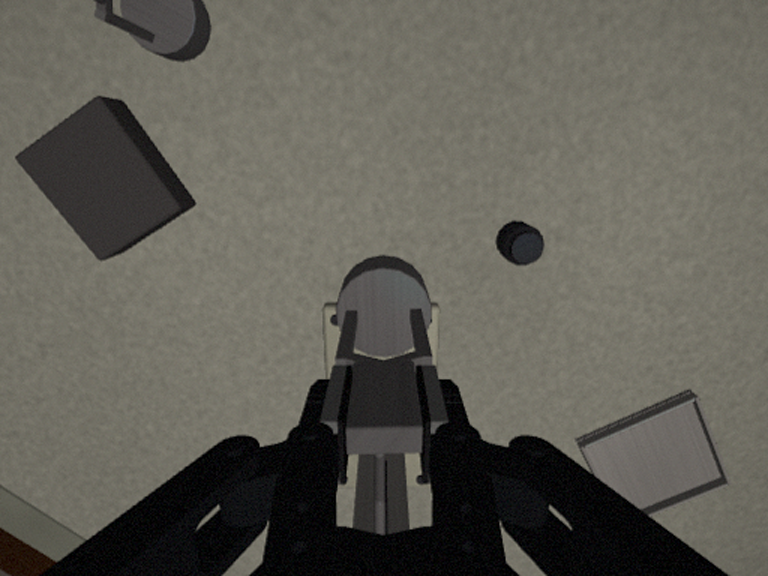

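View pics/s2.png

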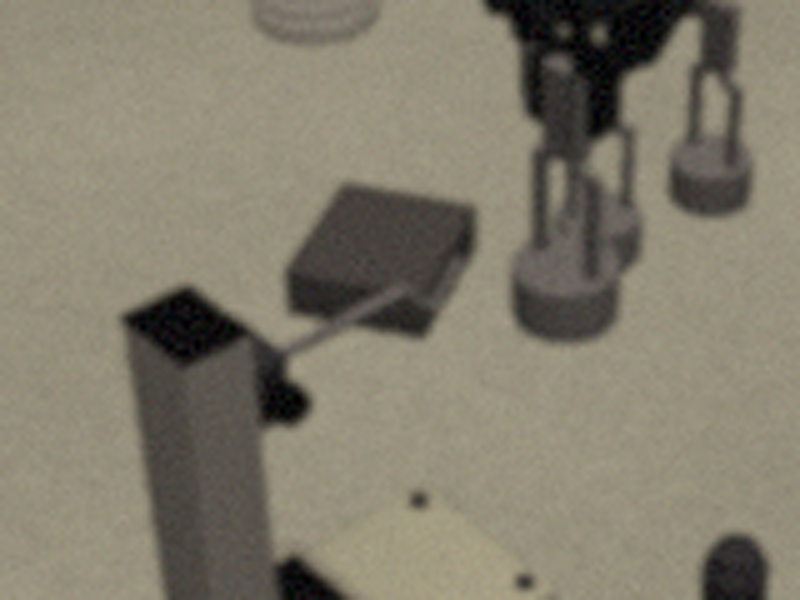

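The side crop shows the level bar from (280,352) to (405,287), the V bottom near (428,303) and the tip at (468,252). The wrist view shows the weight lined up with the hook bar (bar centre at column 381, tab centre at 384). I'll triangulate the hook from these.

```bash
python3 - <<'E'
from h import *
from scipy.optimize import least_squares
ct=r.calibration('top');cs=r.calibration('side')
bt=lambda x,y:((x+.5)/5-.5+180,(y+.5)/5-.5+95)
bs=lambda x,y:((x+.5)/5-.5+150,(y+.5)/5-.5+110)
def tri(a,b):
    (o1,d1),(o2,d2)=ray(ct,*bt(*a)),ray(cs,*bs(*b))
    A=np.c_[d1,-d2];t=np.linalg.lstsq(A,o2-o1,rcond=None)[0];p,q=o1+d1*t[0],o2+d2*t[1];return ((p+q)/2).round(1),np.linalg.norm(p-q).round(1)
print('tip end',tri((392,402),(468,252)))
print('V start',tri((345,350),(408,286)))
# side: intersect rays with vertical plane through hook axis
M=np.load('w2.npy');cw={'world_from_camera':np.vstack([M[:3],[0,0,0,1]]),'mtx':M[3:,:3]}
for O in([581,-58.5],[579,-60]):
  th=np.radians(45.5);n=np.array([-np.sin(th),np.cos(th),0]);O=np.array(O+[0])
  for nm,p in(('root',(285,350)),('lvl',(345,318)),('Vstart',(408,286)),('valley',(430,302)),('tip',(468,252))):
    o,d=ray(cs,*bs(*p));q=o+d*((O-o)@n)/(d@n);print(nm,q.round(1),'sx',((q-O)@[np.cos(th),np.sin(th),0]).round(1))
# wrist: bar centre line at (381,~490)/1.5 -> lateral
for z in(184,194,204):
  print(z,[atz(cw,381/1.5,v/1.5,z).round(1) for v in(465,520)])
print('tab',atz(cw,384/1.5,441/1.5,136+129.6).round(1))
E
```

```text
tip end (array([566.5, -70.8, 193.3]), np.float64(1.6))
V start (array([589.8, -50.5, 188.2]), np.float64(1.7))
root [637.8  -0.7 189.6] sx 81.1
lvl [615.1 -23.8 190. ] sx 48.7
Vstart [590.4 -48.9 189.5] sx 13.5
valley [582.  -57.5 174.6] sx 1.4
tip [566.  -73.8 191. ] sx -21.4
root [ 6.377e+02 -2.000e-01  1.899e+02] sx 83.8
lvl [615.1 -23.3 190.3] sx 51.4
Vstart [590.4 -48.4 189.9] sx 16.2
valley [581.9 -57.  175. ] sx 4.2
tip [565.9 -73.3 191.4] sx -18.7
184 [array([578.1, -61.1, 184. ]), array([604.7, -34.2, 184. ])]
194 [array([572.1, -67.1, 194. ]), array([597.4, -41.5, 194. ])]
204 [array([566.2, -73. , 204. ]), array([590.1, -48.8, 204. ])]
tab [ 522.8 -115.2  265.6]
```

The level bar's centre is at z≈190, so the seat is at about z=180 and the clamp is about 3.5 mm low. The valley is near (580,-59). I'll lower a little and pass the eye over the tip.

>>> jog_arm(
  deltas=[
    {"gripper": 1, "translation": [0.02, 0.01, -0.02], "dr": [0, 0, 0]},
    {"gripper": 1, "translation": [0.05, 0.045, -0.03], "dr": [0, 0, 0]},
    {"gripper": 1, "translation": [0.07, 0.07, 0], "dr": [0, 0, 0]},
    {"gripper": 1, "translation": [0.07, 0.07, 0], "dr": [0, 0, 0]},
    {"gripper": 1, "translation": [0.07, 0.07, 0], "dr": [0, 0, 0]},
    {"gripper": 1, "translation": [0.07, 0.07, 0], "dr": [0, 0, 0]},
    {"gripper": 1, "translation": [0.07, 0.07, 0], "dr": [0, 0, 0]},
    {"gripper": 1, "translation": [0.07, 0.07, 0], "dr": [0, 0, 0]},
    {"gripper": 1, "translation": [0.05, 0.05, 0], "dr": [0, 0, 0]},
    {"gripper": 1, "translation": [0.026, 0.031, 0], "dr": [0, 0, 0]},
    {"gripper": 1, "translation": [0, 0, 0], "dr": [0, 0, 0]},
    {"gripper": 1, "translation": [0, 0, 0], "dr": [0, 0, 0]},
  ],
)

```text
clock: 7.0
eef_pos: [580.2, -58.8, 254.6]
tcp_rot: [-3.141, -0.0, 2.365]
contact_force: [-0.6, -0.1, -4.1]
opening: 0.27
```

```bash
cat > st.py <<'E'
import sys
from h import *
def avg(n):
    L=[]
    for i in range(n):
        r.grab_frame('wrist'); s=r.sense(); L.append(np.r_[s['eef_pos'],s['contact_force'],s['wrist_torque'],s['opening']])
    L=np.array(L);print(round(s['clock'],2),'pos',L[:,:3].mean(0).round(2),'F',L[:,3:6].mean(0).round(2),'sd',L[:,3:6].std(0).round(2),'T',L[:,6:9].mean(0).round(3),'op',L[-1,9].round(3))
if __name__=='__main__': avg(int(sys.argv[1]))
E
python3 st.py 10
python3 -c "
from h import *
snap('side','s3.png',(170,100,290,200),6)"
```

```text
7.5 pos [580.14 -59.13 254.8 ] F [-0.    0.04 -3.89] sd [0.44 0.59 0.48] T [-0.007 -0.002 -0.003] op 0.274
```

View pics/s3.png

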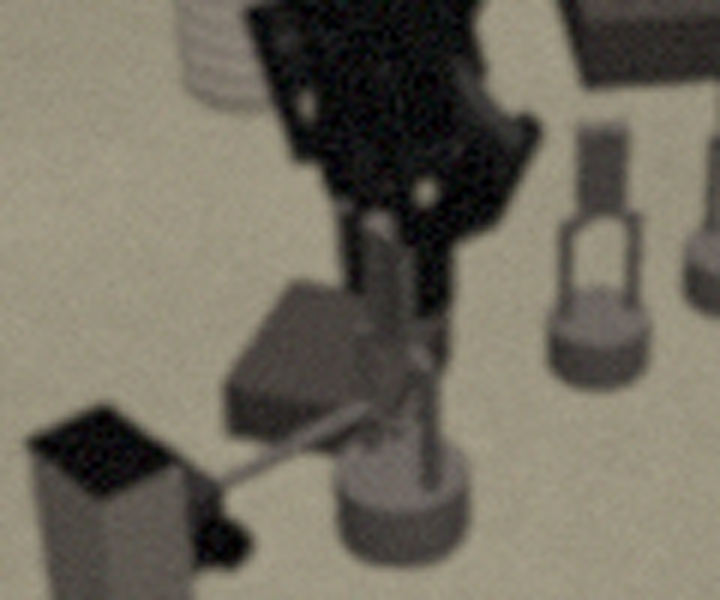

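The bar passes through the eye and the stirrup is around the hook. The free load reads 3.9 N. I'll lower to just above the expected contact and then feel for it in small steps.

>>> jog_arm(
  deltas=[
    {"gripper": 1, "translation": [0, 0, -0.03], "dr": [0, 0, 0]},
    {"gripper": 1, "translation": [0, 0, -0.05], "dr": [0, 0, 0]},
    {"gripper": 1, "translation": [0, 0, -0.05], "dr": [0, 0, 0]},
    {"gripper": 1, "translation": [0, 0, -0.04], "dr": [0, 0, 0]},
    {"gripper": 1, "translation": [0, 0, -0.03], "dr": [0, 0, 0]},
    {"gripper": 1, "translation": [0, 0, -0.02], "dr": [0, 0, 0]},
    {"gripper": 1, "translation": [0, 0, -0.01], "dr": [0, 0, 0]},
    {"gripper": 1, "translation": [0, 0, -0.01], "dr": [0, 0, 0]},
    {"gripper": 1, "translation": [0, 0, 0], "dr": [0, 0, 0]},
    {"gripper": 1, "translation": [0, 0, 0], "dr": [0, 0, 0]},
  ],
)

```text
clock: 8.38
eef_pos: [580.4, -58.9, 230.9]
tcp_rot: [3.141, 0.0, 2.365]
contact_force: [-0.9, 0.3, -3.2]
opening: 0.273
```

```bash
python3 st.py 8
```

```text
8.78 pos [580.42 -58.91 230.93] F [-0.02 -0.09 -4.13] sd [0.28 0.61 0.47] T [ 0.015  0.005 -0.021] op 0.276
```

>>> jog_arm(
  deltas=[
    {"gripper": 1, "translation": [0, 0, -0.005], "dr": [0, 0, 0]},
    {"gripper": 1, "translation": [0, 0, -0.005], "dr": [0, 0, 0]},
    {"gripper": 1, "translation": [0, 0, -0.005], "dr": [0, 0, 0]},
    {"gripper": 1, "translation": [0, 0, -0.005], "dr": [0, 0, 0]},
    {"gripper": 1, "translation": [0, 0, -0.005], "dr": [0, 0, 0]},
    {"gripper": 1, "translation": [0, 0, -0.005], "dr": [0, 0, 0]},
    {"gripper": 1, "translation": [0, 0, 0], "dr": [0, 0, 0]},
  ],
)

```text
clock: 9.37
eef_pos: [580.3, -58.9, 227.6]
tcp_rot: [-3.141, -0.0, 2.365]
contact_force: [0.3, 0.7, -3.4]
opening: 0.278
```

```bash
python3 st.py 8
```

```text
9.77 pos [580.37 -58.89 227.79] F [-0.04  0.2  -3.93] sd [0.42 0.63 0.41] T [-0.009  0.005  0.012] op 0.272
```

>>> jog_arm(
  deltas=[
    {"gripper": 1, "translation": [0, 0, -0.005], "dr": [0, 0, 0]},
    {"gripper": 1, "translation": [0, 0, -0.005], "dr": [0, 0, 0]},
    {"gripper": 1, "translation": [0, 0, -0.005], "dr": [0, 0, 0]},
    {"gripper": 1, "translation": [0, 0, -0.005], "dr": [0, 0, 0]},
    {"gripper": 1, "translation": [0, 0, 0], "dr": [0, 0, 0]},
  ],
)

```text
clock: 10.18
eef_pos: [580.3, -58.9, 225.6]
tcp_rot: [-3.141, -0.0, 2.365]
contact_force: [0.1, -0.3, -3.5]
opening: 0.276
```

```bash
python3 st.py 8
```

```text
10.58 pos [580.36 -58.89 225.78] F [ 0.1   0.09 -4.02] sd [0.41 0.43 0.46] T [ 0.003 -0.011 -0.012] op 0.271
```

>>> jog_arm(
  deltas=[
    {"gripper": 1, "translation": [0, 0, -0.005], "dr": [0, 0, 0]},
    {"gripper": 1, "translation": [0, 0, -0.005], "dr": [0, 0, 0]},
    {"gripper": 1, "translation": [0, 0, -0.005], "dr": [0, 0, 0]},
    {"gripper": 1, "translation": [0, 0, 0], "dr": [0, 0, 0]},
  ],
)

```text
clock: 10.92
eef_pos: [580.3, -58.9, 224.1]
tcp_rot: [-3.141, -0.0, 2.365]
contact_force: [0.3, -0.1, -3.9]
opening: 0.269
```

```bash
python3 st.py 8
```

```text
11.32 pos [580.35 -58.89 224.27] F [ 0.   -0.22 -3.62] sd [0.49 0.5  0.46] T [-0.013 -0.001  0.006] op 0.273
```

>>> jog_arm(
  deltas=[
    {"gripper": 1, "translation": [0, 0, -0.005], "dr": [0, 0, 0]},
    {"gripper": 1, "translation": [0, 0, -0.005], "dr": [0, 0, 0]},
    {"gripper": 1, "translation": [0, 0, 0], "dr": [0, 0, 0]},
  ],
)

```text
clock: 11.57
eef_pos: [580.3, -58.9, 223.1]
tcp_rot: [-3.141, -0.0, 2.365]
contact_force: [-0.4, -0.7, -3.5]
opening: 0.273
```

```bash
python3 st.py 8
```

```text
11.97 pos [580.34 -58.89 223.26] F [-0.22 -0.02 -3.94] sd [0.51 0.46 0.37] T [0.015 0.02  0.013] op 0.274
```

>>> jog_arm(
  deltas=[
    {"gripper": 1, "translation": [0, 0, -0.005], "dr": [0, 0, 0]},
    {"gripper": 1, "translation": [0, 0, -0.005], "dr": [0, 0, 0]},
    {"gripper": 1, "translation": [0, 0, 0], "dr": [0, 0, 0]},
  ],
)

```text
clock: 12.22
eef_pos: [580.3, -58.9, 222.2]
tcp_rot: [-3.141, -0.0, 2.365]
contact_force: [-0.3, 0.4, -3.7]
opening: 0.269
```

```bash
python3 st.py 8
```

```text
12.62 pos [580.34 -58.9  222.26] F [ 0.33  0.04 -3.56] sd [0.4  0.41 0.47] T [ 0.011 -0.017 -0.008] op 0.272
```

>>> jog_arm(
  deltas=[
    {"gripper": 1, "translation": [0, 0, -0.005], "dr": [0, 0, 0]},
    {"gripper": 1, "translation": [0, 0, -0.005], "dr": [0, 0, 0]},
    {"gripper": 1, "translation": [0, 0, 0], "dr": [0, 0, 0]},
  ],
)

```text
clock: 12.87
eef_pos: [580.3, -58.9, 221.2]
tcp_rot: [-3.142, -0.0, 2.365]
contact_force: [-0.5, 1.0, -4.2]
opening: 0.276
```

```bash
python3 st.py 8
```

```text
13.27 pos [580.37 -58.89 221.29] F [-0.11  0.35 -3.74] sd [0.51 0.37 0.39] T [ 0.003 -0.039 -0.005] op 0.27
```

>>> jog_arm(
  deltas=[
    {"gripper": 1, "translation": [0, 0, -0.005], "dr": [0, 0, 0]},
    {"gripper": 1, "translation": [0, 0, 0], "dr": [0, 0, 0]},
  ],
)

```text
clock: 13.43
eef_pos: [580.4, -58.9, 220.7]
tcp_rot: [3.142, 0.0, 2.365]
contact_force: [0.7, 0.4, -3.5]
opening: 0.269
```

```bash
python3 st.py 8
```

```text
13.83 pos [580.38 -58.89 220.81] F [ 0.53 -0.05 -3.57] sd [0.28 0.28 0.19] T [-0.    -0.058 -0.025] op 0.273
```

>>> jog_arm(
  deltas=[
    {"gripper": 1, "translation": [0, 0, -0.005], "dr": [0, 0, 0]},
    {"gripper": 1, "translation": [0, 0, 0], "dr": [0, 0, 0]},
  ],
)

```text
clock: 14.0
eef_pos: [580.4, -58.9, 220.3]
tcp_rot: [3.141, 0.0, 2.365]
contact_force: [0.0, 0.0, -3.8]
opening: 0.271
```

```bash
python3 st.py 10; python3 -c "
from h import *
snap('side','s4.png',(190,110,270,190),8)"
```

```text
14.5 pos [580.4  -58.89 220.31] F [ 0.37  0.11 -2.56] sd [0.37 0.44 0.49] T [ 0.003 -0.057 -0.   ] op 0.274
```

>>> jog_arm(
  deltas=[
    {"gripper": 1, "translation": [0.003, 0, 0], "dr": [0, 0, 0]},
    {"gripper": 1, "translation": [0.003, 0, -0.002], "dr": [0, 0, 0]},
    {"gripper": 1, "translation": [0, 0, -0.002], "dr": [0, 0, 0]},
    {"gripper": 1, "translation": [0, 0, 0], "dr": [0, 0, 0]},
  ],
)

```text
clock: 14.88
eef_pos: [580.8, -58.9, 219.8]
tcp_rot: [-3.141, -0.0, 2.365]
contact_force: [-0.9, -0.3, -2.1]
opening: 0.27
```

```bash
python3 st.py 10
```

```text
15.38 pos [580.9  -58.91 219.86] F [-0.2   0.08 -2.95] sd [0.59 0.5  0.27] T [-0.034  0.053 -0.001] op 0.278
```

>>> jog_arm(
  deltas=[
    {"gripper": 1, "translation": [-0.002, -0.001, 0], "dr": [0, 0, 0]},
    {"gripper": 1, "translation": [0, 0, -0.003], "dr": [0, 0, 0]},
    {"gripper": 1, "translation": [0, 0, -0.003], "dr": [0, 0, 0]},
    {"gripper": 1, "translation": [0, 0, 0], "dr": [0, 0, 0]},
  ],
)

```text
clock: 15.72
eef_pos: [580.8, -59.0, 219.3]
tcp_rot: [3.141, 0.0, 2.365]
contact_force: [-0.2, 0.2, -2.6]
opening: 0.273
```

```bash
python3 st.py 10
```

```text
16.22 pos [580.83 -58.99 219.34] F [-0.15 -0.01 -2.07] sd [0.59 0.38 0.64] T [ 0.012  0.02  -0.005] op 0.274
```

>>> jog_arm(
  deltas=[
    {"gripper": 1, "translation": [0, 0, -0.003], "dr": [0, 0, 0]},
    {"gripper": 1, "translation": [0, 0, -0.003], "dr": [0, 0, 0]},
    {"gripper": 1, "translation": [0, 0, 0], "dr": [0, 0, 0]},
    {"gripper": 1, "translation": [0, 0, 0], "dr": [0, 0, 0]},
  ],
)

```text
clock: 16.55
eef_pos: [580.8, -59.0, 218.8]
tcp_rot: [3.141, 0.0, 2.365]
contact_force: [-0.7, -0.2, -1.5]
opening: 0.272
```

```bash
python3 st.py 12
```

```text
17.15 pos [580.8  -59.   218.73] F [-0.07  0.17 -1.04] sd [0.42 0.46 0.34] T [ 0.002 -0.028  0.003] op 0.271
```

>>> jog_arm(
  deltas=[
    {"gripper": 1, "translation": [0, 0, -0.003], "dr": [0, 0, 0]},
    {"gripper": 1, "translation": [0, 0, -0.003], "dr": [0, 0, 0]},
    {"gripper": 1, "translation": [0, 0, 0], "dr": [0, 0, 0]},
    {"gripper": 1, "translation": [0, 0, 0], "dr": [0, 0, 0]},
  ],
  squeeze=20,
)

```text
clock: 17.48
eef_pos: [580.8, -59.0, 218.2]
tcp_rot: [3.141, 0.0, 2.365]
contact_force: [0.2, -0.3, -0.2]
opening: 0.273
```

```bash
python3 st.py 14
```

```text
18.18 pos [580.79 -59.   218.12] F [ 0.36 -0.15 -0.07] sd [0.67 0.61 0.53] T [-0.019 -0.063 -0.015] op 0.27
```

The hook carries essentially the whole weight; the residual at the wrist is about -0.1 N. A tiny lateral trim, then I'll release.

>>> jog_arm(
  deltas=[
    {"gripper": 1, "translation": [0.002, -0.001, 0], "dr": [0, 0, 0]},
    {"gripper": 1, "translation": [0, 0, 0], "dr": [0, 0, 0]},
    {"gripper": 0.4, "translation": [0, 0, 0], "dr": [0, 0, 0]},
    {"gripper": 0.3, "translation": [0, 0, 0], "dr": [0, 0, 0]},
    {"gripper": 0.1, "translation": [0, 0, 0], "dr": [0, 0, 0]},
    {"gripper": -0.2, "translation": [0, 0, 0], "dr": [0, 0, 0]},
    {"gripper": -0.5, "translation": [0, 0, 0], "dr": [0, 0, 0]},
    {"gripper": -0.5, "translation": [0, 0, 0], "dr": [0, 0, 0]},
    {"gripper": -0.5, "translation": [0, 0, 0], "dr": [0, 0, 0]},
    {"gripper": -0.5, "translation": [0, 0, 0], "dr": [0, 0, 0]},
  ],
)

```text
clock: 19.02
eef_pos: [581.0, -59.1, 218.1]
tcp_rot: [3.142, 0.0, 2.365]
contact_force: [0.9, 0.0, -0.2]
opening: 0.753
```

```bash
python3 - <<'E'
from h import *
import st; st.avg(6)
snap('side','s5.png',(190,100,290,190),8); snap('wrist','w5.png'); snap('top','t5.png')
E
```

```text
19.32 pos [580.95 -59.09 218.08] F [ 0.3  -0.06 -0.08] sd [0.58 0.37 0.55] T [ 0.014  0.003 -0.009] op 0.748
```

View pics/s5.png

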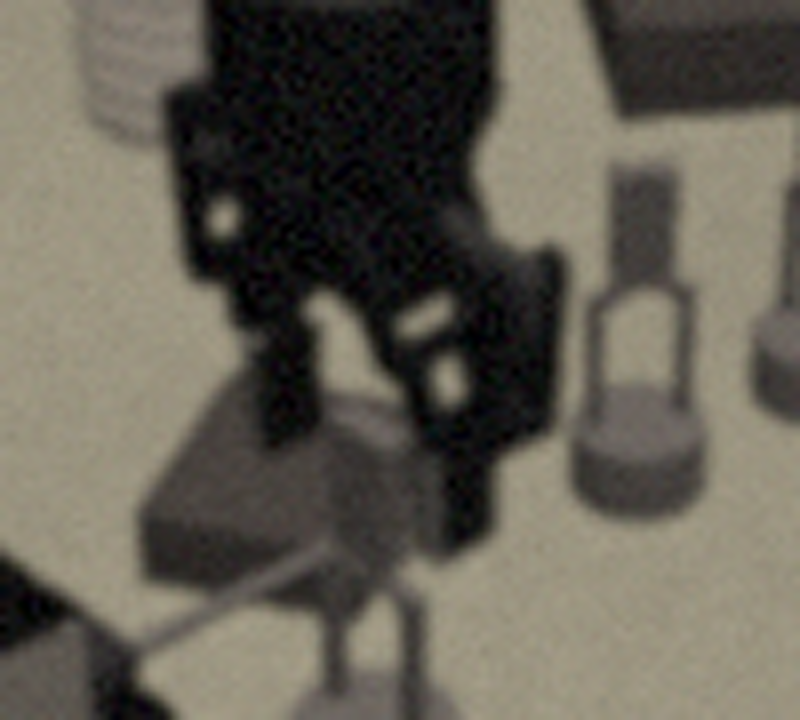

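The weight hangs on the hook with the jaws clear on both sides of the tab. I'll wait and check by image difference that it is still.

>>> jog_arm(
  deltas=[
    {"gripper": -0.5, "translation": [0, 0, 0], "dr": [0, 0, 0]},
    {"gripper": -0.5, "translation": [0, 0, 0], "dr": [0, 0, 0]},
    {"gripper": -0.5, "translation": [0, 0, 0], "dr": [0, 0, 0]},
    {"gripper": -0.5, "translation": [0, 0, 0], "dr": [0, 0, 0]},
    {"gripper": -0.5, "translation": [0, 0, 0], "dr": [0, 0, 0]},
    {"gripper": -0.5, "translation": [0, 0, 0], "dr": [0, 0, 0]},
    {"gripper": -0.5, "translation": [0, 0, 0], "dr": [0, 0, 0]},
    {"gripper": -0.5, "translation": [0, 0, 0], "dr": [0, 0, 0]},
    {"gripper": -0.5, "translation": [0, 0, 0], "dr": [0, 0, 0]},
    {"gripper": -0.5, "translation": [0, 0, 0], "dr": [0, 0, 0]},
    {"gripper": -0.5, "translation": [0, 0, 0], "dr": [0, 0, 0]},
    {"gripper": -0.5, "translation": [0, 0, 0], "dr": [0, 0, 0]},
  ],
)

```text
clock: 20.47
eef_pos: [581.0, -59.1, 218.1]
tcp_rot: [3.142, 0.0, 2.365]
contact_force: [-0.9, 0.3, -0.4]
opening: 0.75
```

```bash
python3 - <<'E'
from h import *
w=np.array([])
F=[cv2.imread('pics/raw_w5.png').astype(float)]
print(r.sense()['clock'])
for k in range(50):
    F.append(r.grab_frame('wrist').astype(float))
print(r.sense()['clock'])
roi=(slice(150,300),slice(190,320))
ref=np.mean(F[-10:],0)[roi]
win=cv2.createHanningWindow((130,150),cv2.CV_64F)
for i in [0]+list(range(1,51,3)):
    f=F[i][roi]; s,resp=cv2.phaseCorrelate(ref.mean(2),f.mean(2),win); print(i,np.round(s,2),round(np.abs(cv2.GaussianBlur(f-ref,(0,0),2)).max(),1),end='; ')
cv2.imwrite('pics/w6.png',np.vstack([cv2.resize(x[150:340,170:340],None,fx=3,fy=3)[:300] for x in(F[0],F[-1])]))
E
```

```text
20.4667
22.9667
0 [ 0.46 -0.05] 2.8; 1 [ 0.48 -0.  ] 2.0; 4 [ 0.52 -0.  ] 1.9; 7 [ 0.52 -0.01] 1.9; 10 [ 0.51 -0.03] 2.1; 13 [ 0.48 -0.  ] 2.1; 16 [ 0.53 -0.05] 2.2; 19 [0.52 0.06] 1.7; 22 [ 0.52 -0.  ] 2.0; 25 [ 0.52 -0.01] 1.8; 28 [ 0.5  -0.01] 2.2; 31 [0.53 0.01] 2.4; 34 [ 0.52 -0.04] 1.4; 37 [0.53 0.  ] 1.9; 40 [ 0.49 -0.02] 2.6; 43 [ 0.48 -0.01] 2.5; 46 [0.46 0.01] 1.8; 49 [ 0.52 -0.04] 2.2; [ WARN:0@17.619] global loadsave.cpp:1063 imwrite_ Unsupported depth image for selected encoder is fallbacked to CV_8U.
```

The weight has been motionless from 19.4 s to 23.0 s. I'll wait a bit longer, then regrip gently with a slight upward bias, because closing pushed the tab down a little the first time.

>>> jog_arm(
  deltas=[
    {"gripper": -0.5, "translation": [0, 0, 0], "dr": [0, 0, 0]},
    {"gripper": -0.5, "translation": [0, 0, 0], "dr": [0, 0, 0]},
    {"gripper": -0.5, "translation": [0, 0, 0], "dr": [0, 0, 0]},
    {"gripper": -0.5, "translation": [0, 0, 0], "dr": [0, 0, 0]},
    {"gripper": -0.5, "translation": [0, 0, 0], "dr": [0, 0, 0]},
    {"gripper": -0.5, "translation": [0, 0, 0], "dr": [0, 0, 0]},
    {"gripper": -0.5, "translation": [0, 0, 0], "dr": [0, 0, 0]},
    {"gripper": -0.5, "translation": [0, 0, 0], "dr": [0, 0, 0]},
    {"gripper": -0.5, "translation": [0, 0, 0], "dr": [0, 0, 0]},
    {"gripper": -0.5, "translation": [0, 0, 0], "dr": [0, 0, 0]},
    {"gripper": -0.5, "translation": [0, 0, 0], "dr": [0, 0, 0]},
    {"gripper": -0.5, "translation": [0, 0, 0], "dr": [0, 0, 0]},
  ],
)

```text
clock: 23.97
eef_pos: [581.0, -59.1, 218.1]
tcp_rot: [3.142, 0.0, 2.365]
contact_force: [-0.8, 0.5, 0.0]
opening: 0.751
```

>>> jog_arm(
  deltas=[
    {"gripper": 0, "translation": [0, 0, 0], "dr": [0, 0, 0]},
    {"gripper": 0.2, "translation": [0, 0, 0], "dr": [0, 0, 0]},
    {"gripper": 0.3, "translation": [0, 0, 0], "dr": [0, 0, 0]},
    {"gripper": 0.35, "translation": [0, 0, 0], "dr": [0, 0, 0]},
    {"gripper": 0.38, "translation": [0, 0, 0], "dr": [0, 0, 0]},
    {"gripper": 0.4, "translation": [0, 0, 0], "dr": [0, 0, 0]},
    {"gripper": 0.4, "translation": [0, 0, 0], "dr": [0, 0, 0]},
    {"gripper": 0.4, "translation": [0, 0, 0], "dr": [0, 0, 0]},
  ],
  squeeze=20,
)

```text
clock: 24.63
eef_pos: [581.0, -59.1, 218.1]
tcp_rot: [-3.142, 0.0, 2.365]
contact_force: [-0.4, -0.1, -0.5]
opening: 0.299
```

```bash
python3 st.py 5
```

```text
Traceback (most recent call last):
  File "st.py", line 8, in <module>
    if __name__=='__main__': avg(int(sys.argv[1]))
                             ~~~^^^^^^^^^^^^^^^^^^
  File "st.py", line 6, in avg
    r.grab_frame('wrist'); s=r.sense(); L.append(np.r_[s['eef_pos'],s['contact_force'],s['wrist_torque'],s['opening']])
    ~~~~~~~~~~~~^^^^^^^^^
ValueError: 200 camera calls are used up
```

The camera calls are used up, so the rest goes by force and position readings. That is enough, since the tray is already located. Closing gently with the upward bias.

>>> jog_arm(
  deltas=[
    {"gripper": 0.44, "translation": [0, 0, 0], "dr": [0, 0, 0]},
    {"gripper": 0.46, "translation": [0, 0, 0.002], "dr": [0, 0, 0]},
    {"gripper": 0.48, "translation": [0, 0, 0.003], "dr": [0, 0, 0]},
    {"gripper": 0.5, "translation": [0, 0, 0.002], "dr": [0, 0, 0]},
    {"gripper": 0.6, "translation": [0, 0, 0], "dr": [0, 0, 0]},
  ],
)

```text
clock: 25.25
eef_pos: [581.0, -59.1, 218.7]
tcp_rot: [-3.142, 0.0, 2.365]
contact_force: [0.7, -0.2, -1.7]
opening: 0.279
```

>>> jog_arm(
  deltas=[
    {"gripper": 1, "translation": [0, 0, 0.003], "dr": [0, 0, 0]},
    {"gripper": 1, "translation": [0, 0, 0.003], "dr": [0, 0, 0]},
    {"gripper": 1, "translation": [0, 0, 0], "dr": [0, 0, 0]},
    {"gripper": 1, "translation": [0, 0, 0], "dr": [0, 0, 0]},
  ],
)

```text
clock: 25.58
eef_pos: [580.9, -59.1, 219.3]
tcp_rot: [-3.142, 0.0, 2.365]
contact_force: [1.5, -1.7, -2.3]
opening: 0.278
```

```bash
python3 - <<'E'
from h import *
s=r.sense();print(s['eef_pos'],s['contact_force'],s['wrist_torque'],s['opening'])
c=r.calibration('side')
P=[atz(c,u/1.5,v/1.5,14) for u,v in((387,453),(467,470),(445,552),(357,527))];print(np.round(P,0),np.mean(P,0))
E
```

```text
[580.92079008 -59.11701465 219.31058811] [ 1.52339974 -1.7259806  -2.32382624] [-0.19590605 -0.19604707 -0.02518615] 0.27767283079828137
[[519. 176.  14.]
 [410. 197.  14.]
 [441. 314.  14.]
 [550. 288.  14.]] [480.1758595  243.58896858  14.        ]
```

There is a lateral bias of about 2 N because the tab was slightly off-centre in the jaws. I'll relieve it before lifting.

>>> jog_arm(
  deltas=[
    {"gripper": 1, "translation": [0.002, -0.002, 0], "dr": [0, 0, 0]},
    {"gripper": 1, "translation": [0.002, -0.002, 0], "dr": [0, 0, 0]},
    {"gripper": 1, "translation": [0, 0, 0], "dr": [0, 0, 0]},
    {"gripper": 1, "translation": [0, 0, 0], "dr": [0, 0, 0]},
  ],
)

```text
clock: 25.92
eef_pos: [581.1, -59.3, 219.3]
tcp_rot: [-3.141, -0.001, 2.365]
contact_force: [0.1, 0.5, -2.3]
opening: 0.276
```

```bash
cat > q.py <<'E'
from rig import r
s=r.sense();print(s['clock'],s['eef_pos'].round(2),s['contact_force'].round(2),s['wrist_torque'].round(3),round(s['opening'],3))
E
python3 q.py
```

```text
25.9167 [581.13 -59.34 219.25] [ 0.08  0.54 -2.34] [0.121 0.011 0.078] 0.276
```

>>> jog_arm(
  deltas=[
    {"gripper": 1, "translation": [-0.001, 0.001, 0.002], "dr": [0, 0, 0]},
    {"gripper": 1, "translation": [0, 0, 0.003], "dr": [0, 0, 0]},
    {"gripper": 1, "translation": [0, 0, 0.003], "dr": [0, 0, 0]},
    {"gripper": 1, "translation": [0, 0, 0.003], "dr": [0, 0, 0]},
    {"gripper": 1, "translation": [0, 0, 0.004], "dr": [0, 0, 0]},
    {"gripper": 1, "translation": [0, 0, 0.005], "dr": [0, 0, 0]},
    {"gripper": 1, "translation": [0, 0, 0.005], "dr": [0, 0, 0]},
    {"gripper": 1, "translation": [0, 0, 0.005], "dr": [0, 0, 0]},
    {"gripper": 1, "translation": [0, 0, 0.01], "dr": [0, 0, 0]},
    {"gripper": 1, "translation": [0, 0, 0.01], "dr": [0, 0, 0]},
    {"gripper": 1, "translation": [0, 0, 0], "dr": [0, 0, 0]},
  ],
)

```text
clock: 26.83
eef_pos: [581.4, -59.4, 224.6]
tcp_rot: [3.141, 0.0, 2.365]
contact_force: [0.5, 0.3, -2.6]
opening: 0.278
```

```bash
python3 q.py
```

```text
26.8333 [581.37 -59.4  224.64] [ 0.46  0.32 -2.56] [0.066 0.004 0.008] 0.278
```

>>> jog_arm(
  deltas=[
    {"gripper": 1, "translation": [0, 0, 0.01], "dr": [0, 0, 0]},
    {"gripper": 1, "translation": [0, 0, 0], "dr": [0, 0, 0]},
    {"gripper": 1, "translation": [0, 0, 0], "dr": [0, 0, 0]},
  ],
  squeeze=35,
)

```text
clock: 27.08
eef_pos: [581.3, -59.4, 225.4]
tcp_rot: [3.142, 0.0, 2.365]
contact_force: [-0.5, -0.4, -3.4]
opening: 0.269
```

```bash
python3 q.py
```

```text
27.0833 [581.27 -59.4  225.44] [-0.48 -0.43 -3.38] [-0.    -0.069 -0.038] 0.269
```

>>> jog_arm(
  deltas=[
    {"gripper": 1, "translation": [0, 0, 0.02], "dr": [0, 0, 0]},
    {"gripper": 1, "translation": [0, 0, 0], "dr": [0, 0, 0]},
    {"gripper": 1, "translation": [0, 0, 0], "dr": [0, 0, 0]},
  ],
)

```text
clock: 27.33
eef_pos: [581.4, -59.4, 227.6]
tcp_rot: [3.141, 0.0, 2.365]
contact_force: [0.1, 0.8, -3.9]
opening: 0.27
```

```bash
python3 q.py
```

```text
27.3333 [581.38 -59.41 227.55] [ 0.06  0.82 -3.91] [ 0.011 -0.007  0.034] 0.27
```

The weight is off the hook; the free load is back to -3.9 N. I'll raise to the passing height and go out level, away from the column.

>>> jog_arm(
  deltas=[
    {"gripper": 1, "translation": [0, 0, 0.04], "dr": [0, 0, 0]},
    {"gripper": 1, "translation": [0, 0, 0.06], "dr": [0, 0, 0]},
    {"gripper": 1, "translation": [0, 0, 0.06], "dr": [0, 0, 0]},
    {"gripper": 1, "translation": [0, 0, 0.06], "dr": [0, 0, 0]},
    {"gripper": 1, "translation": [0, 0, 0.04], "dr": [0, 0, 0]},
    {"gripper": 1, "translation": [0, 0, 0.01], "dr": [0, 0, 0]},
    {"gripper": 1, "translation": [0, 0, 0], "dr": [0, 0, 0]},
    {"gripper": 1, "translation": [0, 0, 0], "dr": [0, 0, 0]},
  ],
)

```text
clock: 28.0
eef_pos: [581.1, -59.4, 254.3]
tcp_rot: [-3.142, -0.0, 2.365]
contact_force: [-0.4, -0.1, -4.2]
opening: 0.271
```

>>> jog_arm(
  deltas=[
    {"gripper": 1, "translation": [-0.03, -0.03, 0], "dr": [0, 0, 0]},
    {"gripper": 1, "translation": [-0.06, -0.06, 0], "dr": [0, 0, 0]},
    {"gripper": 1, "translation": [-0.07, -0.07, 0], "dr": [0, 0, 0]},
    {"gripper": 1, "translation": [-0.07, -0.07, 0], "dr": [0, 0, 0]},
    {"gripper": 1, "translation": [-0.07, -0.07, 0], "dr": [0, 0, 0]},
    {"gripper": 1, "translation": [-0.07, -0.07, 0], "dr": [0, 0, 0]},
    {"gripper": 1, "translation": [-0.08, -0.08, 0], "dr": [0, 0, 0]},
    {"gripper": 1, "translation": [-0.1, -0.1, 0], "dr": [0, 0, 0]},
    {"gripper": 1, "translation": [-0.1, -0.05, 0], "dr": [0, 0, 0]},
    {"gripper": 1, "translation": [-0.15, 0, 0], "dr": [0, 0, 0]},
    {"gripper": 1, "translation": [-0.15, 0, 0], "dr": [0, 0, 0]},
    {"gripper": 1, "translation": [-0.05, 0.05, 0], "dr": [0, 0, 0]},
  ],
)

```text
clock: 29.0
eef_pos: [478.7, -115.1, 254.2]
tcp_rot: [-3.14, -0.001, 2.363]
contact_force: [-0.6, 0.2, -3.9]
opening: 0.276
```

>>> jog_arm(
  deltas=[
    {"gripper": 1, "translation": [0, 0.1, 0], "dr": [0, 0, 0]},
    {"gripper": 1, "translation": [0, 0.2, 0], "dr": [0, 0, 0]},
    {"gripper": 1, "translation": [0, 0.3, 0], "dr": [0, 0, 0]},
    {"gripper": 1, "translation": [0, 0.38, 0], "dr": [0, 0, 0]},
    {"gripper": 1, "translation": [0, 0.4, 0], "dr": [0, 0, 0]},
    {"gripper": 1, "translation": [0, 0.4, 0], "dr": [0, 0, 0]},
    {"gripper": 1, "translation": [0, 0.4, 0], "dr": [0, 0, 0]},
    {"gripper": 1, "translation": [0, 0.4, 0], "dr": [0, 0, 0]},
    {"gripper": 1, "translation": [0, 0.38, 0], "dr": [0, 0, 0]},
    {"gripper": 1, "translation": [0, 0.3, 0], "dr": [0, 0, 0]},
    {"gripper": 1, "translation": [0, 0.16, 0], "dr": [0, 0, 0]},
    {"gripper": 1, "translation": [0, 0.08, 0], "dr": [0, 0, 0]},
  ],
)

```text
clock: 30.0
eef_pos: [481.2, 239.2, 254.5]
tcp_rot: [3.14, -0.0, 2.367]
contact_force: [0.4, -0.7, -3.6]
opening: 0.276
```

>>> jog_arm(
  deltas=[
    {"gripper": 1, "translation": [0, 0, 0], "dr": [0, 0, 0]},
    {"gripper": 1, "translation": [0, 0, -0.1], "dr": [0, 0, 0]},
    {"gripper": 1, "translation": [0, 0, -0.2], "dr": [0, 0, 0]},
    {"gripper": 1, "translation": [0, 0, -0.2], "dr": [0, 0, 0]},
    {"gripper": 1, "translation": [0, 0, -0.2], "dr": [0, 0, 0]},
    {"gripper": 1, "translation": [0, 0, -0.2], "dr": [0, 0, 0]},
    {"gripper": 1, "translation": [0, 0, -0.1], "dr": [0, 0, 0]},
    {"gripper": 1, "translation": [0, 0, 0], "dr": [0, 0, 0]},
    {"gripper": 1, "translation": [0, 0, 0], "dr": [0, 0, 0]},
  ],
)

```text
clock: 30.75
eef_pos: [481.2, 234.8, 154.2]
tcp_rot: [-3.141, -0.0, 2.364]
contact_force: [0.8, 0.7, -2.3]
opening: 0.271
```

```bash
python3 q.py
```

```text
30.75 [481.24 234.75 154.16] [ 0.82  0.74 -2.35] [-0.006 -0.046  0.064] 0.271
```

>>> jog_arm(
  deltas=[
    {"gripper": 1, "translation": [0, 0, -0.05], "dr": [0, 0, 0]},
    {"gripper": 1, "translation": [0, 0, -0.05], "dr": [0, 0, 0]},
    {"gripper": 1, "translation": [0, 0, -0.03], "dr": [0, 0, 0]},
    {"gripper": 1, "translation": [0, 0, -0.02], "dr": [0, 0, 0]},
    {"gripper": 1, "translation": [0, 0, -0.01], "dr": [0, 0, 0]},
    {"gripper": 1, "translation": [0, 0, -0.01], "dr": [0, 0, 0]},
    {"gripper": 1, "translation": [0, 0, 0], "dr": [0, 0, 0]},
    {"gripper": 1, "translation": [0, 0, 0], "dr": [0, 0, 0]},
  ],
)

```text
clock: 31.42
eef_pos: [481.3, 235.7, 137.4]
tcp_rot: [3.142, 0.0, 2.365]
contact_force: [0.8, 0.2, -4.3]
opening: 0.275
```

>>> jog_arm(
  deltas=[
    {"gripper": 1, "translation": [0, 0, -0.007], "dr": [0, 0, 0]},
    {"gripper": 1, "translation": [0, 0, -0.007], "dr": [0, 0, 0]},
    {"gripper": 1, "translation": [0, 0, 0], "dr": [0, 0, 0]},
  ],
)

```text
clock: 31.67
eef_pos: [481.2, 235.6, 135.9]
tcp_rot: [-3.142, -0.0, 2.365]
contact_force: [0.5, 0.3, -3.7]
opening: 0.275
```

>>> jog_arm(
  deltas=[
    {"gripper": 1, "translation": [0, 0, -0.005], "dr": [0, 0, 0]},
    {"gripper": 1, "translation": [0, 0, -0.005], "dr": [0, 0, 0]},
    {"gripper": 1, "translation": [0, 0, 0], "dr": [0, 0, 0]},
  ],
)

```text
clock: 31.92
eef_pos: [481.2, 235.6, 134.9]
tcp_rot: [-3.141, -0.0, 2.365]
contact_force: [0.2, 0.2, -4.3]
opening: 0.273
```

>>> jog_arm(
  deltas=[
    {"gripper": 1, "translation": [0, 0, -0.005], "dr": [0, 0, 0]},
    {"gripper": 1, "translation": [0, 0, -0.005], "dr": [0, 0, 0]},
    {"gripper": 1, "translation": [0, 0, 0], "dr": [0, 0, 0]},
  ],
)

```text
clock: 32.17
eef_pos: [481.3, 235.6, 134.0]
tcp_rot: [3.141, 0.0, 2.365]
contact_force: [-0.2, -0.5, -4.3]
opening: 0.276
```

>>> jog_arm(
  deltas=[
    {"gripper": 1, "translation": [0, 0, -0.005], "dr": [0, 0, 0]},
    {"gripper": 1, "translation": [0, 0, 0], "dr": [0, 0, 0]},
  ],
)

```text
clock: 32.33
eef_pos: [481.5, 235.7, 134.0]
tcp_rot: [3.141, 0.0, 2.365]
contact_force: [-2.3, -1.2, 3.6]
opening: 0.273
```

>>> jog_arm(
  deltas=[
    {"gripper": 1, "translation": [0, 0, -0.003], "dr": [0, 0, 0]},
    {"gripper": 1, "translation": [0, 0, 0], "dr": [0, 0, 0]},
  ],
)

```text
clock: 32.5
eef_pos: [481.6, 235.8, 134.0]
tcp_rot: [3.141, 0.0, 2.365]
contact_force: [-1.8, -1.2, 7.6]
opening: 0.273
```

The floor contact came at TCP z=134, as predicted for the tray floor. I'll ease the push, release and withdraw straight up.

>>> jog_arm(
  deltas=[
    {"gripper": 1, "translation": [0, 0, 0.004], "dr": [0, 0, 0]},
    {"gripper": 1, "translation": [0, 0, 0], "dr": [0, 0, 0]},
    {"gripper": 0.4, "translation": [0, 0, 0], "dr": [0, 0, 0]},
    {"gripper": 0.2, "translation": [0, 0, 0], "dr": [0, 0, 0]},
    {"gripper": 0, "translation": [0, 0, 0], "dr": [0, 0, 0]},
    {"gripper": -0.5, "translation": [0, 0, 0], "dr": [0, 0, 0]},
    {"gripper": -0.8, "translation": [0, 0, 0], "dr": [0, 0, 0]},
    {"gripper": -0.8, "translation": [0, 0, 0], "dr": [0, 0, 0]},
    {"gripper": -0.8, "translation": [0, 0, 0], "dr": [0, 0, 0]},
    {"gripper": -0.8, "translation": [0, 0, 0], "dr": [0, 0, 0]},
  ],
)

```text
clock: 33.33
eef_pos: [481.3, 235.6, 133.6]
tcp_rot: [3.142, 0.0, 2.365]
contact_force: [-0.5, 0.0, 0.5]
opening: 0.897
```

```bash
python3 q.py
```

```text
33.3333 [481.27 235.63 133.57] [-0.5   0.    0.46] [-0.004 -0.004  0.012] 0.897
```

>>> jog_arm(
  deltas=[
    {"gripper": -0.8, "translation": [0, 0, 0.1], "dr": [0, 0, 0]},
    {"gripper": -0.8, "translation": [0, 0, 0.2], "dr": [0, 0, 0]},
    {"gripper": -0.8, "translation": [0, 0, 0.3], "dr": [0, 0, 0]},
    {"gripper": -0.8, "translation": [0, 0, 0.3], "dr": [0, 0, 0]},
    {"gripper": -0.8, "translation": [0, 0, 0.3], "dr": [0, 0, 0]},
    {"gripper": -0.8, "translation": [0, 0, 0.2], "dr": [0, 0, 0]},
    {"gripper": -0.8, "translation": [0, 0, 0], "dr": [0, 0, 0]},
    {"gripper": -0.8, "translation": [0, 0, 0], "dr": [0, 0, 0]},
    {"gripper": -0.8, "translation": [0, 0, 0], "dr": [0, 0, 0]},
    {"gripper": -0.8, "translation": [0, 0, 0], "dr": [0, 0, 0]},
    {"gripper": -0.8, "translation": [0, 0, 0], "dr": [0, 0, 0]},
    {"gripper": -0.8, "translation": [0, 0, 0], "dr": [0, 0, 0]},
  ],
)

```text
clock: 34.33
eef_pos: [480.8, 235.4, 272.6]
tcp_rot: [-3.14, -0.001, 2.365]
contact_force: [-0.2, -0.7, -0.2]
opening: 0.897
```

```bash
python3 q.py; python3 -c "
from rig import r
print(r.sign_off())"
```

```text
34.3333 [480.83 235.4  272.59] [-0.21 -0.69 -0.2 ] [-0.01  -0.016  0.018] 0.897
the job is handed in; nothing more can be done
None
```

I weighed the counterweight nearest the robot on the hook scale, stood it in the tray and handed the job in at 34.3 s. I could not check the final placing by camera, because I had used all 200 camera calls by then (mostly to average the force readings).

- **Lowering onto the hook:** I lowered it until the wrist carried only about -0.1 N of its 4.0 N weight, then let go.
- **Hanging free:** Wrist pictures from about 19.4 s to 23.0 s showed no movement, and I left it untouched to 24.0 s.
- **Regripping:** This was not perfectly clean. Closing the jaws gave a sideways force of about 2.3 N for a moment. I relieved it before lifting, and lifting began from a slight upward pull, not a push on the hook. After lift-off the load read about -3.9 N again.
- **In the tray:** It touched down at the height expected for the tray floor, about 4 mm above the bench, near (481, 236). My two measurements of the tray centre were (481, 233) and (480, 244), which agree well within the roughly 29 mm of room there.
- **Last checks:** The arm stood clear 140 mm above with the gripper open and the wrist force back near zero. That the weight is upright and the other things have not moved is inferred from the forces and the paths taken.

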